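# Stop the pan stand rocking

### The arm

A 6-joint arm with a two-finger parallel gripper is mounted at the origin on the work surface. World frame = base frame: x ahead of the robot, y to its left, z up, the work surface at z = 0. Lengths are in m, angles in degrees, forces in N, time in s.
With the tool pointing down it reaches from about 0.325 to 0.85 m from the base axis. Payload 15.5 kg.
Tool frame: the origin (TCP) lies between the finger pads; the fingertips stand 19 mm ahead of it and the grasp point (between the pads) is the TCP (ctrl.tip_reach is the distance from the TCP to the fingertips, in m); z points along the fingers, y is the line along which they close (so a half turn about z gives the same grasp; the last joint's range is limited). The gripper opens to 91 mm and grips with 3 to 60 N. Pads are 32 mm wide; open, the fingers measure 118 mm over their backs; the gripper's body (76 mm by 178 mm) begins 60 mm behind the grasp point.
Start: joints at [-72.451, 28.281, 77.091, -0, 74.628, -5.472], TCP at [0.244, -0.575, 0.233] pointing down, gripper open.
Joint ranges: [-166.48, 166.48], [-47.26, 123.95], [12.59, 153.08], [-70.14, 250.14], [6.76, 159.57], [-176.63, 176.63]. Speed limits (degrees/s): [108.29, 108.29, 147.25, 172.46, 172.46, 172.46].

### API

Orientations are given as a 3x3 rotation matrix whose columns are the frame's x, y, z axes.
In Python, from bench import ctrl gives the robot as it stands. Calls block until the motion is done:
- ctrl.goto(position, orientation): joint-space move of the TCP to a pose.
- ctrl.move_l(position, vel=0.15, ori=None, contact_N=None): straight line of the TCP; ori=None keeps the orientation; vel is the mean speed in m/s. With contact_N (N) it stops when the force on the tool has changed by that much, and returns True; else False.
- ctrl.movej(angles): joint-space move.
- ctrl.command_gripper(opening): opening from 0.0 (shut) to 1.0 (fully open); the grip force is fixed at half the most; returns when the fingers have stopped.
- ctrl.sleep(seconds).
- ctrl.ik(position, orientation): joint angles nearest the present ones, or None.
- ctrl.read_camera(name): name is "side" or "top"; returns the picture (384x512x3 uint8, blue, green, red); there is no depth.
- ctrl.camera_params(name): a dict with "fx", "fy", "cx", "cy" (pixels), "D" ([k1, k2, p1, p2, k3] as OpenCV has them; the pictures are not rectified), "pose" (4x4, takes a point from camera to world coordinates). Camera axes: x right, y up, looking along -z (the intrinsics and any distortion apply to the point x, -y, -z); pixel columns grow to the right and rows downward; lengths in m; the calibration is good to about 2 mm. A picture is of the moment at which its call begins. camera_params takes no time and is no camera call.
A pose or a line that the arm cannot do raises ctrl.MotionError and nothing moves.
- ctrl.sign_off(): hands the job in; it is judged then, once.
Trained networks look in the newest picture that a camera, given by its name, has taken for a name from the list of things; names that differ only in an ending like _2 or _b are one class to them, and where a whole thing is asked for, a point or a joint stands for the part that bears it (a point fixed in the world has none). Each returns a list of dicts, best first, with "score" (0 to 1); they miss things now and then, are a little off and sometimes report something else, mostly with a low value. They report only what shows in the picture. A call takes as long as a camera call.
- ctrl.find_in(camera, query): "bbox" ([centre column, centre row, width, height] in pixels, round what is visible of it).
Readings, each from a call of its own:
- ctrl.read_t(): time.
- ctrl.read_q(): joint angles.
- ctrl.read_dq(): joint speeds.
- ctrl.read_effort(): joint torques, N m.
- ctrl.read_tool_pos(): TCP position.
- ctrl.read_eef_rot(): TCP orientation.
- ctrl.read_contact_force(): force on the tool from outside, world axes, zero at the start.
- ctrl.read_wrist_torque(): the same for the moment, N m.
- ctrl.read_grip_width(): opening from 0.0 (shut) to 1.0 (fully open).
- ctrl.read_grasp_force(): force on a finger pad.
Only numpy, scipy, OpenCV 4.12 (cv2) and the standard library are available. Lean on these libraries where they do the work, as an engineer would, in place of code of your own. Each camera call takes 0.05 s, during which the arm holds its last target. There are 200 camera calls.

### The job

The larger round steel pan stand rocks because one of its four feet is up on the handle of the bamboo chapati board. Turn it about an eighth of a turn on the spot, staying low over the counter, so that the board's handle lies about midway between two of its feet and all four feet stand on the counter, then let go. Leave the board and the smaller stand where they are.

Things in the scene. Friction and masses are not known exactly. Their poses are not given: they have to be found in the camera images.
- stand: Larger steel pan stand, 0.45 kg, 52 mm high: flat ring, outer/inner dia. 170/146, 12 thick; bar across it 14 wide, 12 thick, flush; 4 legs dia. 14, 79 from centre, 40 clear below. Origin: centre at foot level; z up, x along bar, feet at 45, 135, 225, 315 deg from x. Bar's middle is 46 mm up z; openings beside it are free for fingers. Starts leaning 6 to 10 deg, a foot on the handle; rocks.
- board: Thick bamboo chapati board, loose, 1.2 kg, 18 mm thick, flat: round disc 240 mm in diameter with a stub handle 34 mm wide, as thick as the disc, ending 179 mm from the disc's centre. Origin: centre of the disc's underside; x points out along the handle, z up. The stand's centre starts about 220 mm out along x, so the handle's end reaches under it.
- small_stand: Smaller pan stand, a bystander already flat on the counter to the left: same make, ring outer diameter 122 mm, feet 55 mm from the centre, 52 mm high, bar 14 mm wide. Origin: its centre at foot level; x along its bar, z up.

How it is judged (in metres and radians):
At the end, for the whole second after the job is handed in: Larger stand released, at rest, level within 1.7 degrees, all feet on the counter, none touching the board; the board's handle midway between two feet within 21 degrees; stand's centre within 25 mm and board within 15 mm of where they started; smaller stand within 15 mm (angle between stand's own z axis and vertical below 0.03 rad and height (world z) of stand below 0.003 m and (angle between the x axis of stand and the x axis of board, either way round below 0.37 rad or angle between the x axis of stand and the x axis of board, either way round above 1.2 rad) and contact force between stand and board below 0.1 N and distance of stand from where it was at the start of the episode below 0.025 m and distance of each of board, small_stand from where it was at the start of the episode below 0.015 m and linear speed of stand below 0.02 m/s and angular speed of stand below 0.1 rad/s).
It fails at once if the larger stand is lifted well clear of the counter (its foot level more than 45 mm up at the centre) instead of being turned low (height (world z) of stand above 0.045 m).
It fails at once if the larger stand is tipped by more than 25 degrees (angle between stand's own z axis and vertical above 0.436 rad).
It fails at once if the board is shoved more than 20 mm (distance of board from where it was at the start of the episode above 0.02 m).
It fails at once if the smaller stand is moved more than 15 mm (distance of small_stand from where it was at the start of the episode above 0.015 m).
It also fails if it takes over 40 s, if anything falls off the work surface, if the arm or the gripper's body presses on something with over 40 N, if the wrist force passes 120 N, or if a joint passes its speed limit or range.

## Working session

There is one attempt and no reset: what is moved stays moved. The work goes in short steps, each a Python script; the robot and the scene stay as the last script left them, time stands still between calls to the robot, and variables do not carry over. Pictures are saved under pics/ and viewed, at most 10 in all, crops included, and the job is handed in when it is done.

```bash
mkdir -p pics; cat > h.py <<'E'
import numpy as np, cv2
from bench import ctrl
def cam(n):
    p=ctrl.camera_params(n);K=np.array([[p["fx"],0,p["cx"]],[0,p["fy"],p["cy"]],[0,0,1.]])
    return K,np.array(p["D"],float),np.array(p["pose"])
F=np.diag([1.,-1,-1])
def ray(n,uv,z):
    K,D,T=cam(n);u=cv2.undistortPoints(np.array(uv,float).reshape(-1,1,2),K,D).reshape(-1,2)
    d=(T[:3,:3]@F@np.c_[u,np.ones(len(u))].T).T;o=T[:3,3]
    return o+d*((z-o[2])/d[:,2])[:,None]
def proj(n,P):
    K,D,T=cam(n);R=F@T[:3,:3].T
    return cv2.projectPoints(np.array(P,float).reshape(-1,1,3),cv2.Rodrigues(R)[0],-R@T[:3,3],K,D)[0].reshape(-1,2)
E
python3 - <<'E'
from h import *
for n in("top","side"):
    im=ctrl.read_camera(n);cv2.imwrite(f"pics/{n}0.png",cv2.resize(im,(800,600)));cv2.imwrite(f"pics/{n}0_raw.png",im)
    print(n,cam(n)[2].round(3).tolist(),cam(n)[0][0,0])
    for q in("stand","board","small_stand"):
        for d in ctrl.find_in(n,q)[:2]:print(q,d,ray(n,[d["bbox"][:2]],.03 ).round(3))
E
```

```text
top [[-0.029, 0.994, -0.102, 0.468], [-0.999, -0.027, 0.017, 0.12], [0.014, 0.103, 0.995, 0.804], [0.0, 0.0, 0.0, 1.0]] 356.3351125045755
stand {'bbox': [237.4, 185.8, 77.5, 76.9], 'score': 0.55} [[0.565 0.138 0.03 ]]
board {'bbox': [324.8, 196.1, 138.2, 103.7], 'score': 0.92} [[ 0.538 -0.053  0.03 ]]
small_stand {'bbox': [104.3, 179.6, 57.8, 56.6], 'score': 0.81} [[0.587 0.425 0.03 ]]
side [[-0.901, 0.252, -0.353, 0.27], [-0.434, -0.529, 0.73, 0.696], [-0.003, 0.811, 0.586, 0.533], [0.0, 0.0, 0.0, 1.0]] 417.82202745545857
stand {'bbox': [243.7, 214.4, 91.7, 75.8], 'score': 0.77} [[0.563 0.139 0.03 ]]
board {'bbox': [295.8, 179.6, 101.5, 75.9], 'score': 0.7} [[ 0.516 -0.017  0.03 ]]
small_stand {'bbox': [140.1, 325.6, 90.1, 89.2], 'score': 0.59} [[0.582 0.431 0.03 ]]
```

View pics/top0.png

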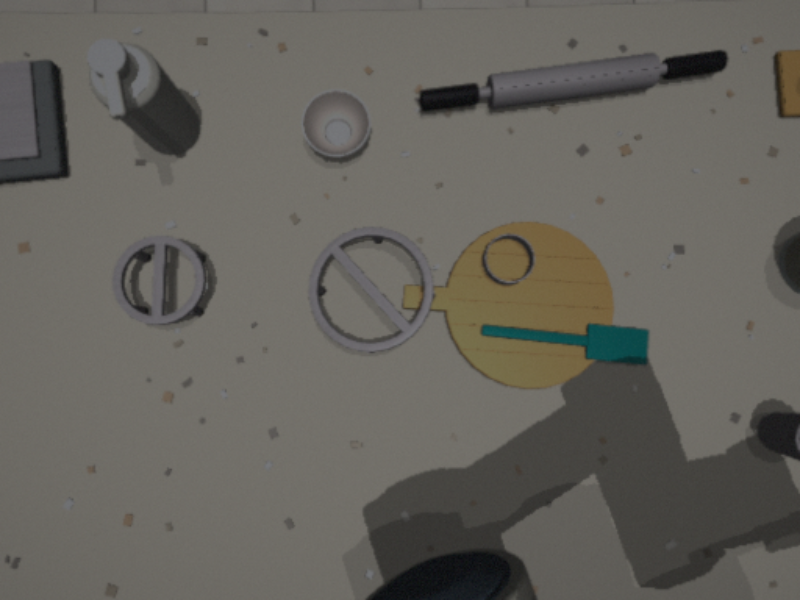

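View pics/side0.png

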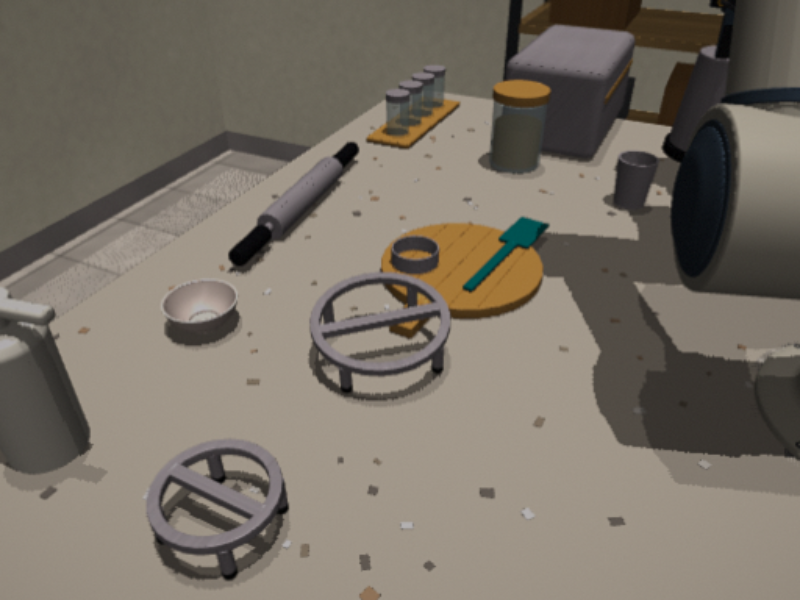

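The top view shows the stand ring centred at about (371,290), with its bar from (335,250) to (408,330), and the handle end at (405,297) lying under one foot. The side view shows the stand leaning, with its raised side towards the board. The stand can rock two ways, so I'll overlay a model for each and compare.

```bash
cat >> h.py <<'E'
def standpts(c,yaw,h,r=.085):
    # h: heights of feet at 45,135,225,315 ; returns pose
    a=np.radians([45,135,225,315]);f=np.c_[.079*np.cos(a),.079*np.sin(a)]
    sx,sy,h0=np.linalg.lstsq(np.c_[f,np.ones(4)],np.array(h),rcond=None)[0]
    z=np.array([-sx,-sy,1]);z/=np.linalg.norm(z);x=np.array([1,0,sx]);x/=np.linalg.norm(x)
    R=np.c_[x,np.cross(z,x),z];c_,s=np.cos(yaw),np.sin(yaw)
    return np.array([[c_,-s,0],[s,c_,0],[0,0,1]])@R,np.array([c[0],c[1],h0])
E
python3 - <<'E'
from h import *
s=1.5625
b=ray("top",np.array([[335,250],[408,330]])/s,.052);print("bar",b.round(4)); c=ray("top",[[371/s,290/s]],.061)[0];print(c)
v=b[1]-b[0];yaw=np.arctan2(v[1],v[0]);print("yaw",np.degrees(yaw))
hd=ray("top",np.array([[404,297],[529,304]])/s,.018);print("handle tip, disc",hd.round(4),np.linalg.norm(hd[0]-hd[1]));d=hd[0]-hd[1];by=np.arctan2(d[1],d[0]);print("board yaw",np.degrees(by),"stand from disc",np.linalg.norm((c-hd[1])[:2]))
a=[45,135,225,315]
k=min(range(4),key=lambda i:np.cos(np.radians(a[i])+yaw-by));print("handle foot",a[k])
out=[]
for n in("top","side"):
  im=cv2.imread(f"pics/{n}0_raw.png")
  for o in(1,3):
    h=np.zeros(4);h[k]=.018;h[(k+o)%4]=.018
    R,p=standpts(c,yaw,h);p=np.r_[c[:2]-R[:2,2]*.052,p[2]]
    t=np.radians(np.arange(0,360,3));I=cv2.resize(im,None,fx=4,fy=4,interpolation=cv2.INTER_CUBIC)
    def L(P,col,cl=False):cv2.polylines(I,[np.round(proj(n,np.array(P)@R.T+p)*4+1.5).astype(int)],cl,col,1)
    for r in(.085,.073):L(np.c_[r*np.cos(t),r*np.sin(t),0*t+.052],(0,0,255),True)
    for y in(-.007,.007):L([[-.073,y,.052],[.073,y,.052]],(0,0,255))
    for i in range(4):
      f=.079*np.array([np.cos(np.radians(a[i])),np.sin(np.radians(a[i]))]);L(np.c_[f[0]+.007*np.cos(t),f[1]+.007*np.sin(t),0*t],(0,255,0) if i!=k else (255,0,0),True)
    u=proj(n,[c])[0]*4;x,y=int(u[0]),int(u[1])+(20 if n=="side" else 0);out.append(cv2.resize(I[y-195:y+195,x-220:x+220],(400,300)))
cv2.imwrite("pics/ov.png",np.vstack([np.hstack(out[:2]),np.hstack(out[2:])]))
E
```

```text
bar [[0.6194 0.1848 0.052 ]
 [0.5073 0.0884 0.052 ]]
[0.56188725 0.1367724  0.061     ]
yaw -139.3176910699786
handle tip, disc [[ 0.556   0.0912  0.018 ]
 [ 0.5412 -0.086   0.018 ]] 0.177791431531466
board yaw 85.22157000878629 stand from disc 0.22373593514260617
handle foot 45
```

View pics/ov.png

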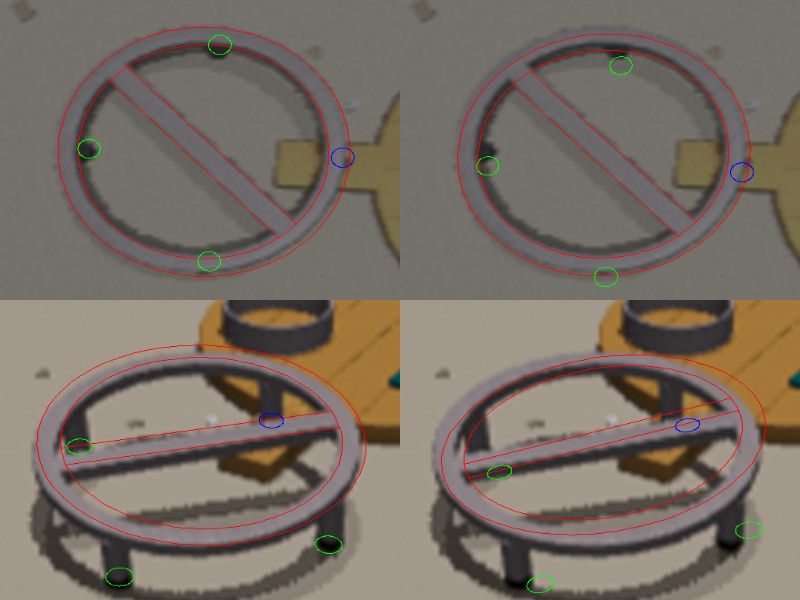

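The left-hand hypothesis fits: feet 225° and 315° are down, and the stand tilts about its bar axis by slightly less than 9°. I'll grasp with the tool tilted to match, then lift a little, level it and turn it.

```bash
cat > a.py <<'E'
from h import *
from scipy.spatial.transform import Rotation as Ro
def tool(yaw,tilt,flip):
    S=Ro.from_euler("ZX",[yaw,tilt],degrees=True).as_matrix()  # tilt about the bar
    y=S[:,1]*flip;z=-S[:,2];return np.c_[np.cross(y,z),y,z]
Y=-139.3;T=7.5;g=np.array([.562,.138,.054]);fin=g[:2]+[.004,-.004]
E
python3 - <<'E'
from a import *
best=None
for f in(1,-1):
  for dy in(45,-45):
    qs=[ctrl.ik(p,tool(y,t,f)) for p,y,t in((g,Y,T),(np.r_[fin,.072],Y+dy,0))]
    if all(q is not None for q in qs):
      m=max(abs(np.array(q)[5]) for q in qs);print(f,dy,m)
      if best is None or m<best[0]:best=(m,f,dy)
_,f,dy=best;print(best)
A=tool(Y,T,f);ctrl.command_gripper(.75)
ctrl.goto(g-.1*A[:,2],A)
print(ctrl.move_l(g,vel=.06,contact_N=8),ctrl.read_tool_pos())
ctrl.command_gripper(0.)
print("w",ctrl.read_grip_width()*91,ctrl.read_grasp_force(),ctrl.read_contact_force())
cv2.imwrite("pics/g.png",cv2.resize(ctrl.read_camera("side"),(800,600)))
print(ctrl.read_t())
E
```

```text
1 45 67.71195159796736
1 -45 101.73818911259089
-1 45 168.2618108874091
-1 -45 112.28804840203267
(np.float64(67.71195159796736), 1, 45)
False [0.56214766 0.13806392 0.05431232]
w 13.89915529144701 30.000079572200775 [ 0.18001654 -0.3690303  -0.24957371]
6.4667
```

View pics/g.png

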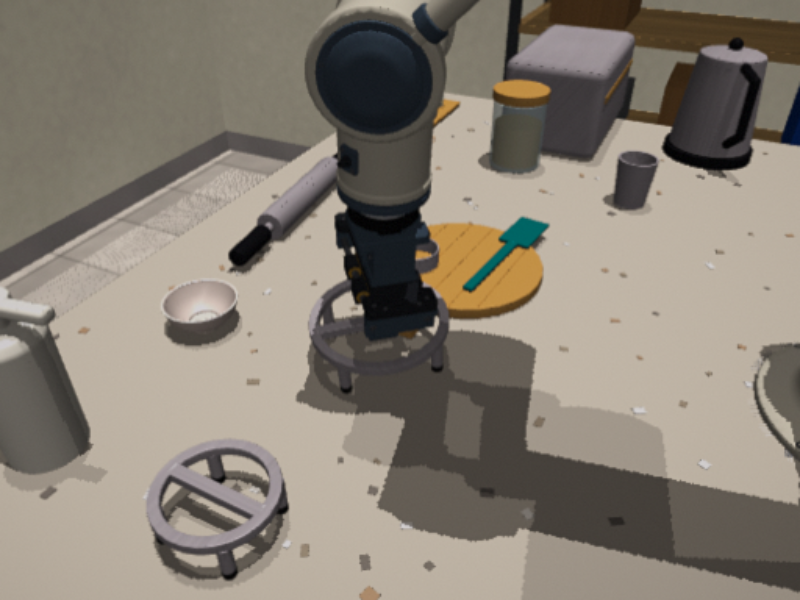

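The bar is held: the grip reads 13.9 mm, and the fingers sit in the openings around (390,310). Next I lift, level, turn +45° and lower.

```bash
python3 - <<'E'
from a import *
ctrl.move_l(g+[0,0,.016],vel=.04);print(ctrl.read_contact_force())
p=np.r_[fin,.072]
ctrl.move_l(p,vel=.01,ori=tool(Y,0,1))
ctrl.goto(p,tool(Y+45,0,1));print(ctrl.read_grip_width()*91,ctrl.read_contact_force(),ctrl.read_t())
print(ctrl.move_l(np.r_[fin,.043],vel=.03,contact_N=6),ctrl.read_tool_pos(),ctrl.read_contact_force())
for n in("top","side"):cv2.imwrite(f"pics/{n}1.png",cv2.resize(ctrl.read_camera(n),(800,600)))
print(ctrl.read_t())
E
```

```text
[-0.26909678 -0.35815519 -3.65207779]
13.665148994452622 [-0.45951295 -0.47207819 -3.86333985] 8.5667
True [0.56566786 0.1338181  0.04729835] [ 1.37919652  0.04417421 -0.49417342]
9.425
```

View pics/side1.png

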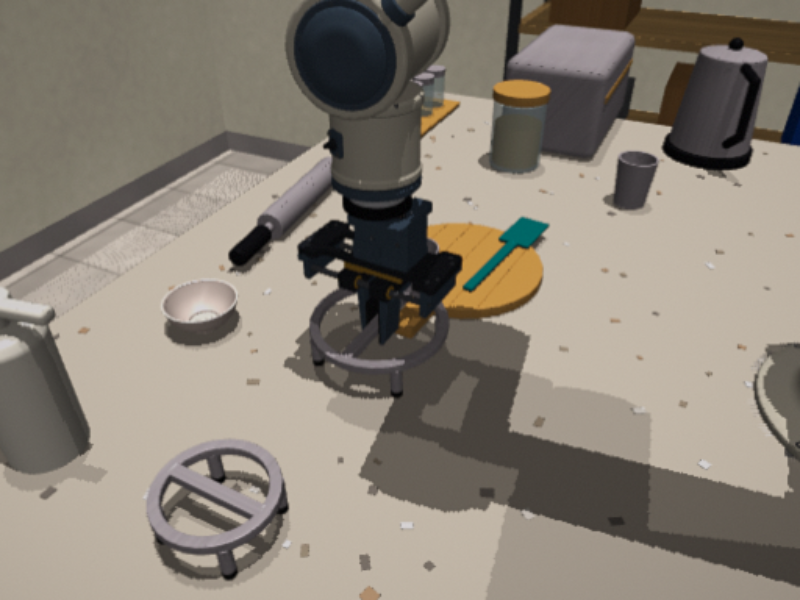

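The stand touched down with the TCP at 47 mm, which matches level feet on the counter. Its bar now lines up with the handle, and its near feet are at (318,360) and (396,390). I'll release it, retreat and check.

```bash
python3 - <<'E'
from a import *
ctrl.command_gripper(.5);ctrl.sleep(.2)
p=np.array(ctrl.read_tool_pos());ctrl.move_l(p+[0,0,.15],vel=.1)
ctrl.movej([-72.451,28.281,77.091,0,74.628,-5.472])
o=[]
for n in("top","side"):
    im=ctrl.read_camera(n);o.append(cv2.resize(im[110:290,120:420] if n=="top" else im[130:310,130:430],(500,300)))
    for q in("stand","board","small_stand"):
        for d in ctrl.find_in(n,q)[:1]:print(n,q,d["bbox"],ray(n,[d["bbox"][:2]],.03).round(3))
    if n=="side":
        # overlay level model
        R,c=standpts(fin,np.radians(Y+45),np.zeros(4));t=np.radians(np.arange(0,360,3))
        for r in(.085,):
            u=proj(n,np.c_[r*np.cos(t),r*np.sin(t),0*t+.052]@R.T+c);cv2.polylines(o[1],[np.round((u-[130,130])*5/3).astype(int)],True,(0,0,255),1)
        for a in(45,135,225,315):
            f=.079*np.array([np.cos(np.radians(a)),np.sin(np.radians(a))])
            u=proj(n,np.c_[f[0]+.007*np.cos(t),f[1]+.007*np.sin(t),0*t]@R.T+c);cv2.polylines(o[1],[np.round((u-[130,130])*5/3).astype(int)],True,(0,255,0),1)
cv2.imwrite("pics/fin.png",np.vstack(o));print(ctrl.read_t())
E
```

```text
top stand [239.2, 184.3, 76.4, 77.7] [[0.569 0.134 0.03 ]]
top board [325.2, 197.2, 134.5, 103.5] [[ 0.535 -0.053  0.03 ]]
top small_stand [103.2, 180.8, 57.3, 55.4] [[0.584 0.427 0.03 ]]
side stand [243.9, 217.8, 90.5, 75.5] [[0.558 0.148 0.03 ]]
side board [295.1, 180.3, 100.0, 72.8] [[ 0.516 -0.014  0.03 ]]
side small_stand [140.9, 325.4, 87.5, 87.9] [[0.581 0.43  0.03 ]]
15.0833
```

View pics/fin.png

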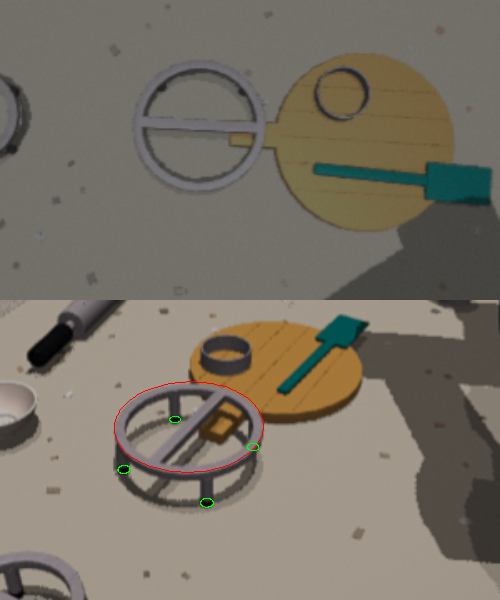

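The stand is level: its ring and feet match the flat model. The bar lies along the handle, the feet are clear of the board, and the board and small stand have not moved.

```bash
python3 -c "
from bench import ctrl
print(ctrl.sign_off())"
```

```text
the job is handed in; nothing more can be done
None
```

I turned the larger stand about 45° on the spot and handed the job in at about 15 s; in the last pictures it stands level on all four feet with the board's handle midway between two of them, and the board and smaller stand show no visible movement (no verdict was returned).

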